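# Check a glass basket in the strain viewer

### The arm

A 6-joint arm with a two-finger parallel gripper is mounted at the origin on the work surface. World frame = base frame: x ahead of the robot, y to its left, z up, the work surface at z = 0. Lengths are in m, angles in rad, forces in N, time in s.
With the tool pointing down it reaches from about 0.35 to 0.8 m from the base axis. Payload 7.3 kg.
Tool frame: the origin (TCP) lies midway between the tips of the shut fingers; the grasp point (between the pads) lies 19 mm behind it; z points along the fingers, y is the line along which they close (so a half turn about z gives the same grasp; the last joint's range is limited). The gripper opens to 85 mm and grips with 20 to 120 N. Pads are 22 mm wide; open, the fingers measure 114 mm over their backs; the gripper's body (76 mm by 85 mm) begins 54 mm behind the grasp point. The pads swing forward as they close: fully open they stand 13 mm farther back than shut.
Start: joints at [-1.312, 0.342, 1.524, -0, 1.275, -0.146], TCP at [0.207, -0.483, 0.231] pointing down, gripper open.
Joint ranges: [-2.53, 2.53], [-0.77, 2.02], [0.04, 2.7], [-1, 4.14], [0.28, 2.66], [-3.11, 3.11]. Speed limits (rad/s): [2.57, 2.57, 3.14, 3.14, 3.14, 3.14].

### API

Orientations are given as a unit quaternion [x, y, z, w].
In Python, from cell import monitor, viewer, ticket gives the robot as it stands.
- The arm moves only by the tool move_arm, never from a script. Its arguments are lists of equal length, an entry for each row: "twist": the turn, a rotation vector about the world's x, y, z each as a share of pi rad, from -1 to 1, a list of three; "dp": the shift along the world's x, y, z each as a share of 25 mm, from -1 to 1, a list of three; "fingers": the opening, from 0 (shut) to 1 (fully open). A call has exactly 10 rows; each row shifts and turns the commanded pose from where the row before left it; what a row does not reach is not made up. A row lasts 1/8 s, in which the tool goes at most 62.5 mm and 10.7 degrees, less where a joint would pass 70% of its speed; a pose out of reach is approached as far as the arm can. A call with a number of a shift or a turn outside -1 to 1 is refused whole. A call with a gripper value outside its range is refused whole. The fingers move at their own pace and stop on an object; "grip_force" is the grip in N (left out, the last holds). Time passes only in rows, so rows that do not move let the fingers close, or fill a call up. It gives the time, the measured TCP pose, the force, the opening and the grip force at its end, in the units of the state.
- monitor.state(): the state, without advancing time (a new reading comes with each control period).
- viewer.snapshot(name): name is "side" or "top"; returns (picture, depth): 384x512x3 uint8, red, green, blue; 384x512 float32, m along the optical axis (not along the pixel's ray), 0 where there is no reading.
- viewer.camera_params(name): a dict with "fov_y" (degrees; the focal length in pixels is half the picture's height over the tangent of half this angle, whatever the lens; pixels are square), "cx", "cy" (the principal point, pixels), "dist_coeffs" ([k1, k2, p1, p2, k3] as OpenCV has them; the pictures are not rectified), "rvec" (rotation vector, rad) and "tvec" (3), from world to camera coordinates, as OpenCV has them. Camera axes: x right, y down, z forward; pixel columns grow to the right and rows downward; lengths in m; the calibration is good to about 2 mm. A picture is of the moment at which its call begins. camera_params takes no time and is no camera call.
- ticket.sign_off(): hands the job in; it is judged then, once.
The state is a dict: "t": time; "q": joint angles; "dq": joint speeds; "joint_efforts": joint torques, N m; "position": TCP position; "ee_rot": TCP orientation; "wrist_force": force on the tool from outside, world axes, zero at the start; "ft_torque": the same for the moment, N m; "width": finger opening in m; "grasp_force": force on a finger pad.
Only numpy, scipy, OpenCV 4.12 (cv2) and the standard library are available. Lean on these libraries where they do the work, as an engineer would, in place of code of your own. Each camera call takes 0.05 s, during which the arm holds its last target. There are 200 camera calls.

### The job

Get the strain viewer ready by turning the lock collar of its viewing filter all the way home to the locked mark, its lever upright against the stop. Then hang the glass basket by its arched handle on the viewer's two-pronged hook, both prongs under the handle, without knocking or dropping the glass, and leave it hanging level and still. Leave the other things on the bench where they are and the collar locked.

Things in the scene. Friction and masses are not known exactly. Their poses are not given: they have to be found in the camera images.
- viewer: Glass strain viewer, fixed: grey base plate 150 x 410 x 20 mm. Origin: centre of its underside on the bench; x to its rear (away from the robot at yaw 0), y along the plate. At its +y end (y 115 to 195 mm) a lamp house 130 mm deep, 235 mm high; at its -y end (y -195 to -149) the round filter in its collar, 224 mm high without lever; between them a hook. Open to front and top.
- hook_seat (a point): Steel hook: midway between its two prongs, at their tops (viewer 0, 0, 244 mm). Prongs 8 mm thick at y -33 and +33 mm run along x from a rear crossbar on a post (x +62, top 252 mm high) to upturned front tips (x -48, 20 mm above the seat), sagging to the middle so that a bar laid across settles at the seat. Nothing above or between them. Axes as the viewer's.
- collar (a joint): Turn of the captive lock collar (knurled ring 132 mm across, 22 mm thick) about the viewer's y axis through collar_axis. 0: lever leans 65 degrees forward, to -x. Grows as the lever rises; 1.134 rad: lever upright at its stop, which carries the white locked mark on top of the bracket. Starts 0 to 0.45. Stiff (about 2.5 N at the knob), stays where it is left.
- collar_axis (a point): Centre of the lock collar, 150 mm above the bench (viewer frame 0, -160, 150 mm). Axes as the viewer's.
- collar_knob (a point): Centre of the black knob on the collar's lever, 120 mm from collar_axis: a short cylinder 22 mm across, 26 mm long, lying along the viewer's y, with flat ends; on a 10 mm stem that starts at the collar's rim, 66 mm from the axis. Free on both sides in y and above.
- basket: Amber glass basket, loose, 0.17 to 0.34 kg: open bowl 120 mm across, 66 mm high, with a rigid overhead handle of 10 mm glass rod. Origin: centre of its underside, z up. Handle in its y-z plane: legs at y -60 and +60 mm, straight top bar along y, 96 mm long, 150 mm up. Stands upright on the bench. The only thing with an overhead handle. Either way round does.
- basket_bar (a point): Middle of the basket handle's straight top bar (centre of the rod), 150 mm above the basket's underside.
- bowl: Bystander: amber glass bowl without handle, 104 mm across, 62 mm high. Origin: centre of its underside. Leave alone.
- jar: Bystander: green glass jar with steel lid, 72 mm across, 95 mm high. Origin: centre of its underside. Leave alone.
- dish: Bystander: white ceramic frit dish 85 x 120 mm, 35 mm high, in front of the viewer. Origin: centre of its underside. Leave alone.
- paddle: Bystander: graphite paddle with wooden handle, 225 mm long, 24 mm high, lying along its x, in front of the viewer's collar end. Origin: on the bench under its middle. Leave alone.
- weight: Bystander: brass cylinder 56 mm across, 45 mm high, in front of the viewer's lamp end. Origin: centre of its underside. Leave alone.
- mug: Bystander: blue ceramic mug 80 mm across, 85 mm high, beyond the viewer. Origin: centre of its underside. Leave alone.
- spoon: Bystander: steel spoon with wooden handle, lying on the bench behind the viewer. Origin: on the bench under its middle. Leave alone.
There are look-alikes about, which are no part of the job. What is shaped like the basket but purple is not meant.

How it is judged:
By the outcome, as a careful person would: the job done as asked, in the order asked, and still so for the second after the job is handed in, with the robot touching nothing.
It also fails if it takes over 61 s, if anything falls off the work surface, if the arm or the gripper's body presses on something with over 40 N, if the wrist force passes 120 N, or if a joint passes its speed limit or range.

## Working session

There is one attempt and no reset: what is moved stays moved. The work goes in short steps, Python scripts to look and compute and a tool call to move; the robot and the scene stay as the last step left them, time stands still between calls to the robot, and variables do not carry over. Pictures are saved under pics/ and viewed, at most 10 in all, crops included, and the job is handed in when it is done.

Besides the shell and the picture viewer there is one more tool, called as name(argument=value, ...) on one line, values as JSON. move_arm: Moves the arm, as the interface text tells. Shift numbers are shares of 25 mm and turn numbers shares of pi rad, none past 1 either way. Its arguments: {"type":"object","properties":{"twist":{"type":"array","items":{"type":"array","items":{"type":"number","minimum":-1,"maximum":1}}},"dp":{"type":"array","items":{"type":"array","items":{"type":"number","minimum":-1,"maximum":1}}},"fingers":{"type":"array","items":{"type":"number"}},"grip_force":{"type":"number"}},"required":["twist","dp","fingers"]}

```bash
mkdir -p pics; ls
cat > h.py <<'E'
import numpy as np, cv2
from cell import monitor, viewer, ticket
def cam(n):
    p=viewer.camera_params(n); f=192/np.tan(np.radians(p["fov_y"])/2)
    K=np.array([[f,0,p["cx"]],[0,f,p["cy"]],[0,0,1]])
    R=cv2.Rodrigues(np.array(p["rvec"],float))[0]; return K,np.array(p["dist_coeffs"],float),R,np.array(p["tvec"],float).ravel()
def rays(n,uv):
    K,d,R,t=cam(n); x=cv2.undistortPoints(np.array(uv,float).reshape(-1,1,2),K,d).reshape(-1,2)
    return -R.T@t, np.c_[x,np.ones(len(x))]@R
def onz(n,uv,z):
    o,d=rays(n,uv); return o+d*((z-o[2])/d[:,2])[:,None]
def proj(n,P):
    K,d,R,t=cam(n); return cv2.projectPoints(np.array(P,float).reshape(-1,3),cv2.Rodrigues(R)[0],t,K,d)[0].reshape(-1,2)
def cloud(n,depth):
    v,u=np.mgrid[0:384,0:512]; o,d=rays(n,np.c_[u.ravel(),v.ravel()])
    return (o+d*depth.reshape(-1,1)).reshape(384,512,3)
def shot(n,tag):
    im,de=viewer.snapshot(n); np.savez(f"{tag}_{n}.npz",im=im,de=de); cv2.imwrite(f"pics/{tag}_{n}.png",im[:,:,::-1]); return im,de
E
python3 - <<'E'
from h import *
for n in("side","top"):
    shot(n,"a"); K,d,R,t=cam(n); print(n,K[0,0],d,-R.T@t,R[2])
print(monitor.state())
E
```

```text
pics
side 473.7330066302284 [0.0069633 0.        0.        0.        0.       ] [0.14824806 1.36840213 1.01388366] [ 0.26076377 -0.80811586 -0.52815813]
top 397.17448517787705 [-0.02010441  0.          0.          0.          0.        ] [0.39071818 0.04641693 1.35420889] [ 0.1288422  -0.00737828 -0.99163766]
{'t': 0.1, 'q': array([-1.31200624e+00,  3.42640003e-01,  1.52488342e+00, -1.74701946e-05,
        1.27539099e+00, -1.46000429e-01]), 'dq': array([-0.00072998, -0.00053739, -0.00218916,  0.00075077,  0.00062261,
       -0.00148812]), 'joint_efforts': array([ 1.27194551e-03, -4.34449804e+01, -2.46491003e+01, -1.93497654e-04,
        4.68565151e-03,  5.15307408e-05]), 'position': array([ 0.20668682, -0.48223563,  0.23071551]), 'ee_rot': array([ 9.79587177e-01,  2.01018722e-01, -4.55923181e-05, -6.59360057e-04]), 'wrist_force': array([-0.60427208,  0.46402582, -0.13409454]), 'ft_torque': array([-0.00040262,  0.03457503, -0.01041442]), 'grasp_force': 0.0, 'width': 0.08552862586328887}
```

View pics/a_side.png

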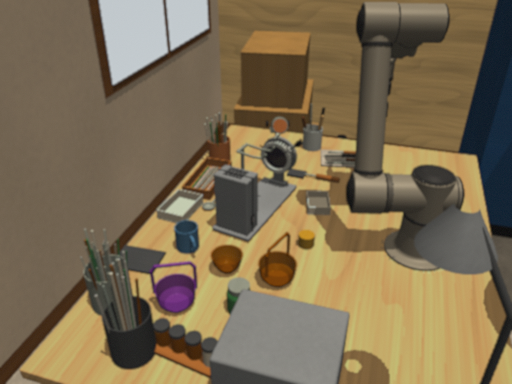

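View pics/a_top.png

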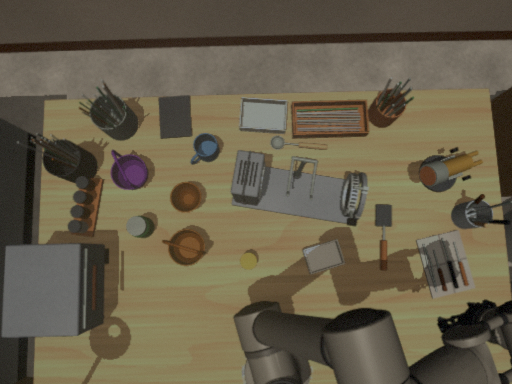

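Side view: viewer at (255,195) with the collar at (278,155) and the amber handled basket at (278,262); the purple lookalike is at (176,290). Top view: plate spans (235,190)-(365,205), hook is at (303,175), the knob near (352,220), and the basket at (186,247).

Run:
```python
from h import *
a=np.load("a_top.npz");s=np.load("a_side.npz")
c1=cv2.resize(a["im"][140:240,225:375],None,fx=5,fy=5,interpolation=cv2.INTER_CUBIC)
c2=cv2.resize(a["im"][220:275,155:215],None,fx=5,fy=5,interpolation=cv2.INTER_CUBIC)
c3=cv2.resize(s["im"][110:220,205:305],None,fx=5,fy=5,interpolation=cv2.INTER_CUBIC)
cv2.imwrite("pics/c1.png",c1[:,:,::-1])
o=np.zeros((550,800,3),np.uint8);o[:550,:500]=c3;o[:275,500:800]=c2;cv2.imwrite("pics/c2.png",o[:,:,::-1])
P=cloud("top",a["de"]); 
X,Y,Z=P[...,0],P[...,1],P[...,2]
def rep(m,k):
    q=P[m]; print(k,len(q),q.mean(0).round(4) if len(q) else '', q.min(0).round(3), q.max(0).round(3))
print("bench z",np.median(Z[270:290,120:200]))
box=np.zeros(Z.shape,bool);box[140:240,225:375]=1
m=box&(abs(Z-.02)<.006)&(a["de"]>0); rep(m,"plate")
r=cv2.minAreaRect(P[m][:,:2].astype(np.float32)); print(r)
rep(box&(Z>.215)&(Y>-.0)&(X>.5),"lamp?")
for k,mm in dict(lamp=box&(abs(Z-.235)<.008)).items():
    n,l,st,ce=cv2.connectedComponentsWithStats(mm.astype(np.uint8))
    for i in range(1,n):
        if st[i,4]>15: rep(l==i,("comp",ce[i].round(1))); 
    
hb=np.zeros(Z.shape,bool);hb[220:275,155:215]=1
rep(hb&(Z>.12),"bar"); rep(hb&(Z>.05),"basket")
print(P[hb&(Z>.135)].round(3))
```

```text
bench z 0.00018193138342037507
plate 3545 [ 0.581  -0.1036  0.0199] [ 0.423 -0.261  0.014] [0.772 0.132 0.026]
((0.6247431635856628, -0.09924271702766418), (0.39348798990249634, 0.30074918270111084), 69.8661880493164)
lamp? 1253 [0.6113 0.0724 0.2351] [0.544 0.023 0.215] [0.683 0.122 0.243]
('comp', array([247.4, 173.5])) 1229 [0.6122 0.0724 0.2354] [0.544 0.023 0.227] [0.683 0.121 0.243]
('comp', array([361.7, 187.6])) 51 [ 0.5619 -0.2533  0.2337] [ 0.554 -0.272  0.227] [ 0.567 -0.231  0.239]
('comp', array([351.9, 221.6])) 74 [ 0.4653 -0.2187  0.237 ] [ 0.455 -0.234  0.228] [ 0.476 -0.206  0.242]
bar 159 [0.4075 0.2518 0.2802] [0.387 0.046 0.121] [0.433 0.341 1.354]
basket 377 [0.4091 0.2738 0.155 ] [0.353 0.046 0.05 ] [0.469 0.341 1.354]
[[0.391 0.046 1.354]
 [0.391 0.046 1.354]
 [0.391 0.046 1.354]
 [0.391 0.046 1.354]
 [0.433 0.337 0.138]
 [0.432 0.333 0.142]
 [0.391 0.046 1.354]
 [0.43  0.337 0.141]
 [0.429 0.332 0.147]
 [0.429 0.327 0.156]
 [0.429 0.324 0.157]
 [0.429 0.323 0.149]
 [0.427 0.341 0.137]
 [0.426 0.335 0.146]
 [0.426 0.331 0.153]
 [0.426 0.328 0.151]
 [0.426 0.324
[... 2122 characters left out ...]
0.156]
 [0.391 0.046 1.354]
 [0.397 0.24  0.155]
 [0.397 0.237 0.157]
 [0.396 0.234 0.156]
 [0.396 0.231 0.155]
 [0.396 0.229 0.148]
 [0.396 0.227 0.147]
 [0.396 0.225 0.14 ]
 [0.396 0.222 0.136]
 [0.394 0.244 0.151]
 [0.394 0.24  0.155]
 [0.394 0.237 0.154]
 [0.393 0.234 0.159]
 [0.393 0.232 0.154]
 [0.393 0.229 0.151]
 [0.393 0.226 0.152]
 [0.393 0.224 0.145]
 [0.393 0.222 0.138]
 [0.39  0.235 0.151]
 [0.39  0.232 0.153]
 [0.39  0.229 0.152]
 [0.39  0.227 0.145]
 [0.39  0.222 0.14 ]
 [0.391 0.046 1.354]
 [0.391 0.046 1.354]
 [0.391 0.046 1.354]
 [0.391 0.046 1.354]
 [0.391 0.046 1.354]
 [0.391 0.046 1.354]
 [0.391 0.046 1.354]
 [0.391 0.046 1.354]
 [0.391 0.046 1.354]
 [0.391 0.046 1.354]]
```

View pics/c1.png

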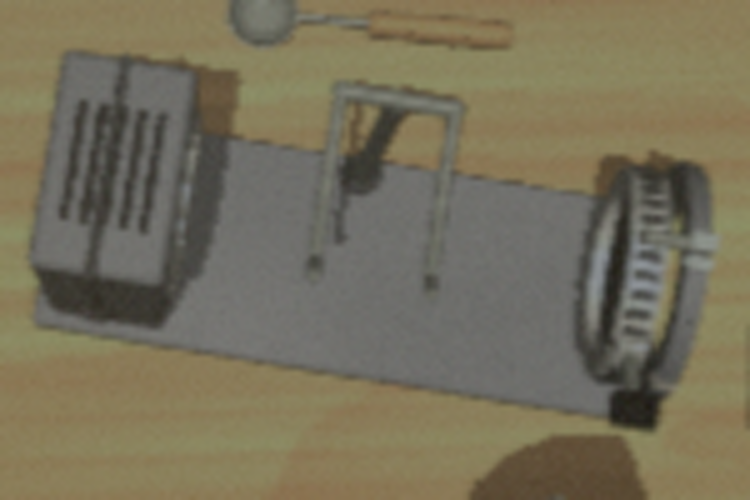

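View pics/c2.png

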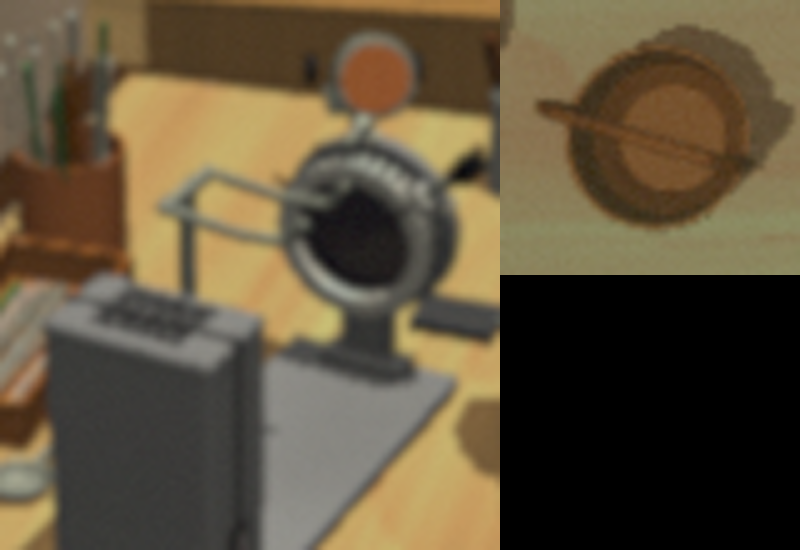

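Crop c1: prongs run (340,95)-(314,268) and (455,105)-(431,283), black knob at (634,408), white mark on the bracket at (700,243). Crop c2: the basket's bar runs from (545,105) to (755,162), with nothing close by; the collar faces the hook.

Run:
```python
from h import *
a=np.load("a_top.npz"); P=cloud("top",a["de"]); X,Y,Z=P[...,0],P[...,1],P[...,2]
box=np.zeros(Z.shape,bool);box[140:240,225:375]=1
m=box&(abs(Z-.235)<.01)&(X>.5)&(Y>0)&(Y<.15)
print("lamp",cv2.minAreaRect(P[m][:,:2].astype(np.float32)))
c=lambda u,v:(225+u/5-.4,140+v/5-.4)
# plate edges px -> z .02
e=onz("top",[c(38,326),c(610,415),c(240,140),c(590,195)],.02); print("edge",e.round(4))
for i in(0,2): d=e[i+1]-e[i]; print("yaw",np.degrees(np.arctan2(d[0],-d[1])))
h=onz("top",[c(340,90),c(461,105)],.252); tip=onz("top",[c(314,262),c(431,281)],.264)
print("bar ends",h.round(4),"tips",tip.round(4))
for i in(0,1):
    d=h[i]-tip[i]; print("yaw",np.degrees(np.arctan2(d[1],d[0])),np.linalg.norm(d))
# lamp bottoms, front edge yaw, lamp corner px
l=onz("top",[c(62,52),c(197,72),c(167,283),c(32,265)],.235); print("lamp",l.round(4))
# basket
b=np.zeros(Z.shape,bool);b[220:275,155:215]=1
q=P[b&(Z>.147)&(Z<.2)]; v=cv2.fitLine(q[:,:2].astype(np.float32),cv2.DIST_HUBER,0,.01,.01).ravel()
s=(q[:,:2]-v[2:])@v[:2]; print("bar",v,s.min(),s.max(),"mid",v[2:]+v[:2]*(s.min()+s.max())/2, "ang dir",np.degrees(np.arctan2(v[1],v[0])))
hsv=cv2.cvtColor(a["im"],cv2.COLOR_RGB2HSV)
mm=b&(abs(Z-.066)<.008); qq=P[mm]; print("rim",len(qq),cv2.minEnclosingCircle(qq[:,:2].astype(np.float32)))
k=P[box&(abs(Z-.235)<.01)&(X<.5)]; print("knob",cv2.minAreaRect(k[:,:2].astype(np.float32)),k.max(0))
bowl=np.zeros(Z.shape,bool);bowl[175:220,160:210]=1; w=P[bowl&(Z>.05)&(Z<.08)]; print("bowl",w.mean(0),w.min(0),w.max(0))
```

```text
lamp ((0.6130242347717285, 0.07286100834608078), (0.08006583899259567, 0.13210748136043549), 78.95824432373047)
edge [[ 0.5485  0.1317  0.02  ]
 [ 0.4769 -0.252   0.02  ]
 [ 0.6726 -0.0092  0.02  ]
 [ 0.6275 -0.247   0.02  ]]
yaw -10.575415612564907
yaw -10.741581092742111
bar ends [[ 0.6509 -0.0573  0.252 ]
 [ 0.6403 -0.1256  0.252 ]] tips [[ 0.5509 -0.0378  0.264 ]
 [ 0.5384 -0.1023  0.264 ]]
yaw -11.041662027675072 0.10259223009490483
yaw -12.911931531928802 0.10521681791298794
lamp [[0.682  0.1008 0.235 ]
 [0.6679 0.0232 0.235 ]
 [0.5455 0.0441 0.235 ]
 [0.5581 0.1206 0.235 ]]
bar [0.31193298 0.9501041  0.40893656 0.2750388 ] -0.05165255160795729 0.06053726991024553 mid [0.41032228 0.27925951] ang dir 71.824234
rim 166 ((0.408897340297699, 0.2782006859779358), 0.061992526054382324)
knob ((0.46584612131118774, -0.21980658173561096), (0.02775062434375286, 0.02055022306740284), 88.36583709716797) [ 0.4759898  -0.20581718  0.24241186]
bowl [0.57884033 0.28830683 0.05960062] [0.52397302 0.23083429 0.05029604] [0.62451237 0.33303402 0.06766409]
```

move_arm(twist=[[0,0,-0.019],[0,0,-0.019],[0,0,-0.019],[0,0,-0.019],[0,0,-0.019],[0,0,-0.019],[0,0,-0.019],[0,0,-0.019],[0,0,-0.019],[0,0,-0.019]], dp=[[0.88,1,-0.04],[0.88,1,-0.04],[0.88,1,-0.04],[0.88,1,-0.04],[0.88,1,-0.04],[0.88,1,-0.04],[0.88,1,-0.04],[0.88,1,-0.04],[0.88,1,-0.04],[0.88,1,-0.04]], fingers=[0,0,0,0,0,0,0,0,0,0])

```text
t: 1.35
position: [0.4273, -0.2316, 0.221]
ee_rot: [0.995, -0.097, -0.0, -0.0]
wrist_force: [-0.9, 0.5, 0.0]
width: -0.0002
grasp_force: 0.0
```

move_arm(twist=[[0,0,0],[0,0,0],[0,0,0],[0,0,0],[0,0,0],[0,0,0],[0,0,0],[0,0,0],[0,0,0],[0,0,0]], dp=[[0,0.76,0],[0.59,-0.11,0],[0.35,-0.07,0.36],[0.385,-0.075,0.315],[0.41,-0.08,0.27],[0.44,-0.085,0.23],[0.46,-0.09,0.18],[0.48,-0.09,0.13],[0.49,-0.095,0.075],[0.49,-0.095,0.03]], fingers=[0,0,0,0,0,0,0,0,0,0])

```text
t: 2.6
position: [0.5293, -0.2348, 0.262]
ee_rot: [0.995, -0.096, 0.0, 0.0]
wrist_force: [-3.1, 0.6, 2.0]
width: 0.0001
grasp_force: 1.3
```

Run:
```python
from h import *
im,de=shot("side","b"); t,dt=shot("top","b")
c3=cv2.resize(im[110:220,205:305],None,fx=4,fy=4,interpolation=cv2.INTER_CUBIC)
c1=cv2.resize(t[150:240,300:390],None,fx=4,fy=4,interpolation=cv2.INTER_CUBIC)
o=np.zeros((440,760,3),np.uint8);o[:440,:400]=c3;o[:360,400:]=c1;cv2.imwrite("pics/b2.png",o[:,:,::-1])
```

```text
(no output)
```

View pics/b2.png

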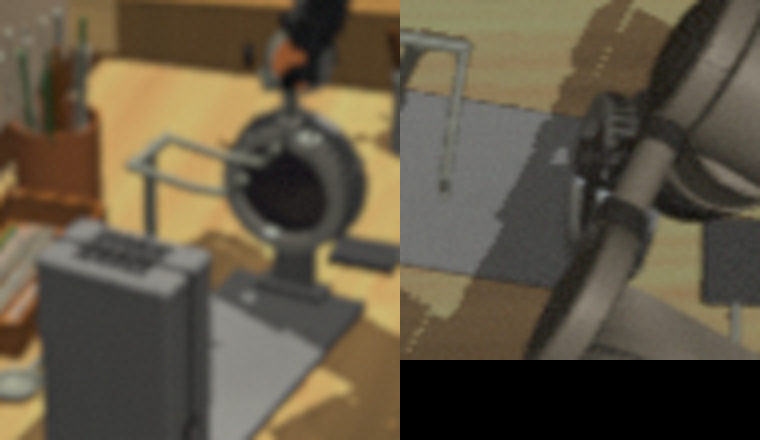

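The side crop shows the lever close to upright at (290,100) with the fingers behind the knob. I'll push on gently until the stop is felt.

move_arm(twist=[[0,0,0],[0,0,0],[0,0,0],[0,0,0],[0,0,0],[0,0,0],[0,0,0],[0,0,0],[0,0,0],[0,0,0]], dp=[[0.02,-0.004,0],[0.02,-0.004,0],[0.02,-0.004,0],[0.02,-0.004,0],[0.02,-0.004,0],[0.02,-0.004,0],[0.02,-0.004,0],[0,0,0],[0,0,0],[0,0,0]], fingers=[0,0,0,0,0,0,0,0,0,0])

```text
t: 3.95
position: [0.5326, -0.234, 0.2611]
ee_rot: [0.995, -0.096, -0.0, 0.0]
wrist_force: [-2.2, -0.3, 2.3]
width: -0.0002
grasp_force: 1.7
```

Still only friction; continue.

move_arm(twist=[[0,0,0],[0,0,0],[0,0,0],[0,0,0],[0,0,0],[0,0,0],[0,0,0],[0,0,0],[0,0,0],[0,0,0]], dp=[[0.02,-0.004,0],[0.02,-0.004,0],[0.02,-0.004,0],[0.02,-0.004,0],[0.02,-0.004,0],[0.02,-0.004,0],[0.02,-0.004,0],[0.02,-0.004,0],[0,0,0],[0,0,0]], fingers=[0,0,0,0,0,0,0,0,0,0])

```text
t: 5.2
position: [0.5329, -0.2341, 0.2611]
ee_rot: [0.995, -0.096, -0.004, -0.001]
wrist_force: [-18.6, 3.2, 9.6]
width: 0.0002
grasp_force: 9.6
```

The stop is reached (18.6 N). I'll back off straight and head for the basket.

move_arm(twist=[[0,0,0],[0,0,0],[0,0,0],[0,0,0],[0,0,0.046],[0,0,0.046],[0,0,0.046],[0,0,0.046],[0,0,0.046],[0,0,0.046]], dp=[[-0.6,0.12,0],[-0.98,0.19,0],[-0.98,0.19,0],[-0.98,0.19,0],[-0.3,1,0],[-0.3,1,0],[0,1,0],[0,1,0],[0,1,0],[0,1,0]], fingers=[0,0,0,0,0,0,1,1,1,1])

```text
t: 6.45
position: [0.4338, -0.0667, 0.2611]
ee_rot: [0.943, 0.333, 0.001, 0.0]
wrist_force: [0.2, -0.3, 0.4]
width: 0.0724
grasp_force: 0.0
```

move_arm(twist=[[0,0,0.046],[0,0,0.046],[0,0,0.046],[0,0,0.046],[0,0,0],[0,0,0],[0,0,0],[0,0,0],[0,0,0],[0,0,0]], dp=[[0,1,0],[0,1,0],[0,1,0],[0,1,0],[0,1,0],[0,1,0],[0,1,0],[0,1,0],[0,1,0],[0,1,0]], fingers=[1,1,1,1,1,1,1,1,1,1])

```text
t: 7.7
position: [0.4337, 0.1837, 0.2611]
ee_rot: [0.81, 0.586, 0.001, 0.0]
wrist_force: [0.0, -0.1, -0.0]
width: 0.0851
grasp_force: 0.0
```

Run:
```python
from h import *
im,de=shot("side","d"); t,dt=shot("top","d")
c3=cv2.resize(im[110:220,205:305],None,fx=4,fy=4,interpolation=cv2.INTER_CUBIC)
c1=cv2.resize(t[150:240,300:390],None,fx=4,fy=4,interpolation=cv2.INTER_CUBIC)
o=np.zeros((440,760,3),np.uint8);o[:440,:400]=c3;o[:360,400:]=c1;cv2.imwrite("pics/d2.png",o[:,:,::-1])
P=cloud("top",dt); m=(P[...,2]>.262)&(P[...,2]<.295)&(abs(P[...,0]-.54)<.06)&(abs(P[...,1]+.23)<.04)
k=P[m]; print(len(k),k.mean(0),k.min(0),k.max(0)); print(monitor.state()["q"])
```

```text
78 [ 0.55339148 -0.23502557  0.27778213] [ 0.54280015 -0.24938447  0.26412195] [ 0.5660307  -0.22281778  0.28311153]
[2.38693134e-01 2.18067472e-01 1.61310551e+00 1.03985769e-03
 1.30904066e+00 5.53788548e-01]
```

View pics/d2.png

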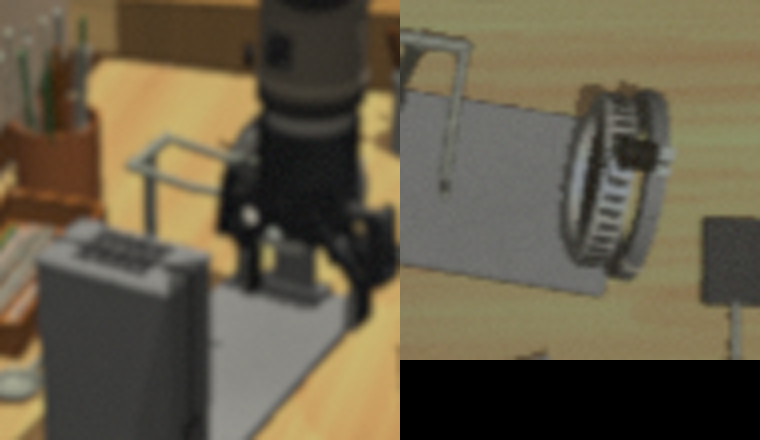

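Crop: the knob sits at (637,152) right at the white mark (668,157), its measured position matching upright. Now over the basket and down.

move_arm(twist=[[0,0,0],[0,0,0],[0,0,0],[0,0,0],[0,0,0],[0,0,0],[0,0,0],[0,0,0],[0,0,0],[0,0,0]], dp=[[-0.24,0.95,0],[-0.24,0.95,0],[-0.24,0.95,0],[-0.24,0.95,0],[0,0,-0.8],[0,0,-1],[0,0,-1],[0,0,-1],[0,0,-0.8],[0,0,-0.6]], fingers=[1,1,1,1,1,1,1,1,1,1])

```text
t: 9.05
position: [0.4095, 0.2768, 0.1302]
ee_rot: [0.81, 0.586, 0.0, 0.0]
wrist_force: [-0.0, -0.3, 0.2]
width: 0.0854
grasp_force: 0.0
```

move_arm(twist=[[0,0,0],[0,0,0],[0,0,0],[0,0,0],[0,0,0],[0,0,0],[0,0,0],[0,0,0],[0,0,0],[0,0,0]], dp=[[0,0,0],[0,0,0],[0,0,0],[0,0,0],[0,0,0],[0,0,0],[0,0,0],[0,0,0],[0,0,0],[0,0,0]], fingers=[0.7,0.5,0.4,0.3,0.25,0.2,0.15,0.1,0,0], grip_force=30)

```text
t: 10.3
position: [0.4093, 0.2774, 0.1311]
ee_rot: [0.81, 0.586, 0.0, 0.0]
wrist_force: [0.3, -0.5, 0.5]
width: 0.0089
grasp_force: 29.2
```

move_arm(twist=[[0,0,0],[0,0,0],[0,0,0],[0,0,0],[0,0,0],[0,0,0],[0,0,0],[0,0,0],[0,0,0],[0,0,0]], dp=[[0,0,0.2],[0,0,0.4],[0,0,0.6],[0,0,0.8],[0,0,0.8],[0,0,0.8],[0,0,0.8],[0,0,0.7],[0,0,0.4],[0,0,0.2]], fingers=[0,0,0,0,0,0,0,0,0,0])

```text
t: 11.55
position: [0.4091, 0.2774, 0.2741]
ee_rot: [0.81, 0.586, 0.0, 0.0]
wrist_force: [-0.3, 0.2, -1.9]
width: 0.0086
grasp_force: 29.3
```

Run:
```python
from h import *
im,de=shot("side","e"); t,dt=shot("top","e")
o=np.zeros((480,800,3),np.uint8)
o[:,:400]=cv2.resize(im[150:310,200:333],(400,480),interpolation=cv2.INTER_CUBIC);o[:,400:]=cv2.resize(t[180:300,140:240],(400,480),interpolation=cv2.INTER_CUBIC)
cv2.imwrite("pics/e2.png",o[:,:,::-1]); print(monitor.state())
```

```text
{'t': 11.65, 'q': array([ 4.40724556e-01,  2.53821237e-01,  1.52983851e+00, -7.76502762e-05,
        1.35769086e+00,  7.58510238e-01]), 'dq': array([ 1.29227685e-04,  9.50396548e-03,  1.79439984e-02, -2.14590245e-04,
       -9.82715794e-03,  5.95681860e-05]), 'joint_efforts': array([ 2.50482743e-03, -4.07857025e+01, -2.64043254e+01, -6.74338386e-03,
        1.27981170e-01, -9.82042957e-05]), 'position': array([0.40914264, 0.27742425, 0.27373672]), 'ee_rot': array([8.10076623e-01, 5.86324014e-01, 1.11933339e-04, 5.96499441e-05]), 'wrist_force': array([ 0.04349076, -0.11930022, -2.30549317]), 'ft_torque': array([ 0.00983476, -0.01848138,  0.03669085]), 'grasp_force': 29.259331226348877, 'width': 0.008693033106009834}
```

View pics/e2.png

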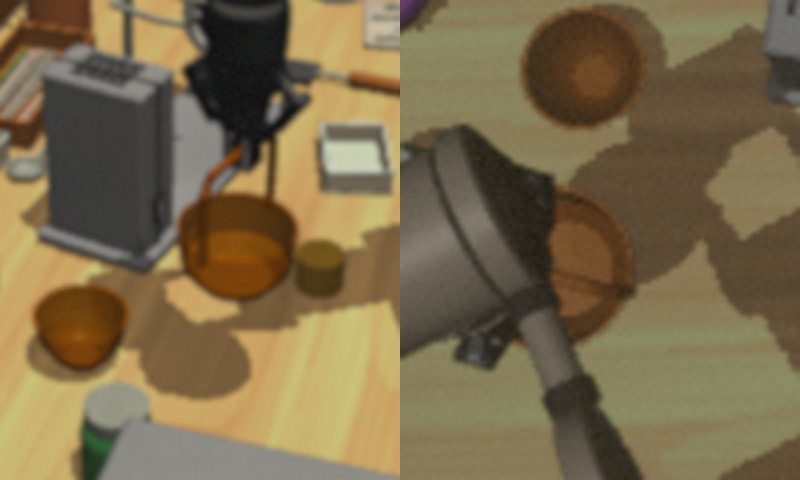

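The crops show the basket hanging level in the fingers, bowl at (240,245), bystanders untouched. Now I'll move it in front of the hook, turning to align with the prongs.

move_arm(twist=[[0,0,0.002],[0,0,0.002],[0,0,0.002],[0,0,0.002],[0,0,0.002],[0,0,0.002],[0,0,0.002],[0,0,0.002],[0,0,0.002],[0,0,0.002]], dp=[[0.08,-0.2,0],[0.08,-0.4,0],[0.08,-0.6,0],[0.08,-0.8,0],[0.08,-0.8,0],[0.08,-0.8,0],[0.08,-0.8,0],[0.08,-0.8,0],[0.08,-0.8,0],[0.08,-0.8,0]], fingers=[0,0,0,0,0,0,0,0,0,0])

```text
t: 12.9
position: [0.429, 0.1058, 0.2735]
ee_rot: [0.791, 0.611, -0.0, 0.0]
wrist_force: [0.3, 0.3, -1.4]
width: 0.0086
grasp_force: 29.2
```

move_arm(twist=[[0,0,0.002],[0,0,0.002],[0,0,0.002],[0,0,0.002],[0,0,0.002],[0,0,0.002],[0,0,0.002],[0,0,0.002],[0,0,0.002],[0,0,0.002]], dp=[[0.09,-0.8,0],[0.09,-0.8,0],[0.09,-0.8,0],[0.09,-0.8,0],[0.09,-0.8,0],[0.09,-0.8,0],[0.09,-0.8,0],[0.09,-0.5,0],[0.09,-0.3,0],[0.09,-0.06,0]], fingers=[0,0,0,0,0,0,0,0,0,0])

```text
t: 14.15
position: [0.4517, -0.0544, 0.2735]
ee_rot: [0.772, 0.636, 0.0, -0.0]
wrist_force: [0.4, -0.2, -2.0]
width: 0.0091
grasp_force: 29.2
```

Run:
```python
from h import *
im,de=shot("side","f"); t,dt=shot("top","f")
O=np.array([.584,-.0795,0]);ex=np.array([.982,-.189,0]);ey=np.array([.189,.982,0]);ez=np.array([0,0,1.])
V=lambda x,y,z:O+ex*x+ey*y+ez*z
pts=[V(-.048,s*.033,.264) for s in(1,-1)]+[V(.062,s*.033,.252) for s in(1,-1)]+[V(0,s*.033,.244) for s in(1,-1)]
T=np.array([.4517,-.0544,.2925]); pts+=[T+ey*.048,T-ey*.048]
o=np.zeros((576,800,3),np.uint8)
for n,i,(u0,v0),x in(("side",im,(225,110),0),("top",t,(265,140),400)):
    c=cv2.resize(i[v0:v0+144,u0:u0+100],(400,576),interpolation=cv2.INTER_CUBIC)
    for k,p in enumerate(proj(n,pts)): cv2.circle(c,tuple(int(round(w)) for w in ((p-[u0,v0]+.5)*4)),4,(255,0,0) if k<6 else (0,255,0),1)
    o[:,x:x+400]=c
cv2.imwrite("pics/f2.png",o[:,:,::-1])
```

```text
(no output)
```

View pics/f2.png

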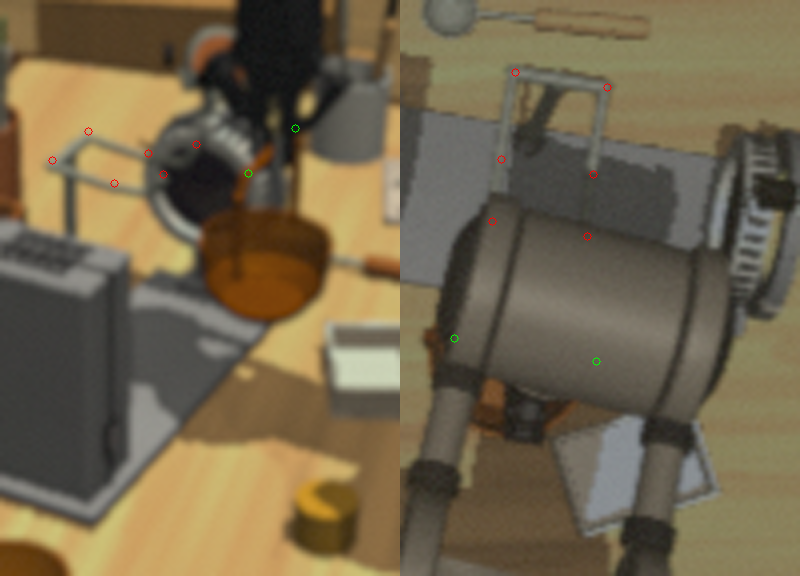

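The overlay agrees with the hook to about 1–2 px (the side view puts it slightly lower), and the bowl hangs level at (265,265), so the way in is clear.

move_arm(twist=[[0,0,0],[0,0,0],[0,0,0],[0,0,0],[0,0,0],[0,0,0],[0,0,0],[0,0,0],[0,0,0],[0,0,0]], dp=[[0.25,-0.05,0],[0.44,-0.085,0],[0.64,-0.12,0],[0.64,-0.12,0],[0.64,-0.12,0],[0.64,-0.12,0],[0.64,-0.12,0],[0.64,-0.12,0],[0.44,-0.085,0],[0.2,-0.04,0]], fingers=[0,0,0,0,0,0,0,0,0,0])

```text
t: 15.5
position: [0.5815, -0.0785, 0.2731]
ee_rot: [0.772, 0.636, -0.0, -0.0]
wrist_force: [-0.6, 0.3, -2.3]
width: 0.0088
grasp_force: 29.3
```

move_arm(twist=[[0,0,0],[0,0,0],[0,0,0],[0,0,0],[0,0,0],[0,0,0],[0,0,0],[0,0,0],[0,0,0],[0,0,0]], dp=[[0,0,-0.15],[0,0,-0.2],[0,0,-0.2],[0,0,-0.2],[0,0,-0.2],[0,0,-0.15],[0,0,-0.12],[0,0,-0.08],[0,0,-0.06],[0,0,-0.04]], fingers=[0,0,0,0,0,0,0,0,0,0])

```text
t: 16.75
position: [0.5809, -0.0786, 0.2386]
ee_rot: [0.772, 0.636, 0.0, 0.0]
wrist_force: [0.2, 1.0, -1.5]
width: 0.0087
grasp_force: 29.3
```

move_arm(twist=[[0,0,0],[0,0,0],[0,0,0],[0,0,0],[0,0,0],[0,0,0],[0,0,0],[0,0,0],[0,0,0],[0,0,0]], dp=[[0,0,-0.03],[0,0,-0.03],[0,0,-0.03],[0,0,-0.03],[0,0,-0.03],[0,0,-0.03],[0,0,0],[0,0,0],[0,0,0],[0,0,0]], fingers=[0,0,0,0,0,0,0,0,0,0])

```text
t: 18.0
position: [0.5809, -0.0786, 0.2341]
ee_rot: [0.772, 0.636, 0.0, 0.0]
wrist_force: [-0.0, -0.1, -2.3]
width: 0.0088
grasp_force: 29.3
```

move_arm(twist=[[0,0,0],[0,0,0],[0,0,0],[0,0,0],[0,0,0],[0,0,0],[0,0,0],[0,0,0],[0,0,0],[0,0,0]], dp=[[0,0,-0.025],[0,0,-0.025],[0,0,-0.025],[0,0,-0.025],[0,0,-0.025],[0,0,-0.025],[0,0,0],[0,0,0],[0,0,0],[0,0,0]], fingers=[0,0,0,0,0,0,0,0,0,0])

```text
t: 19.25
position: [0.5809, -0.0786, 0.2303]
ee_rot: [0.772, 0.636, 0.0, 0.0]
wrist_force: [-0.6, -0.5, -1.3]
width: 0.0086
grasp_force: 29.3
```

move_arm(twist=[[0,0,0],[0,0,0],[0,0,0],[0,0,0],[0,0,0],[0,0,0],[0,0,0],[0,0,0],[0,0,0],[0,0,0]], dp=[[0,0,-0.016],[0,0,-0.016],[0,0,-0.016],[0,0,-0.016],[0,0,-0.016],[0,0,0],[0,0,0],[0,0,0],[0,0,0],[0,0,0]], fingers=[0,0,0,0,0,0,0,0,0,0])

```text
t: 20.5
position: [0.5811, -0.0786, 0.2299]
ee_rot: [0.772, 0.636, 0.001, 0.001]
wrist_force: [-4.0, 0.6, 9.1]
width: 0.0087
grasp_force: 30.3
```

Contact on the prongs felt. I'll ease the load off, then open slowly and only part way.

move_arm(twist=[[0,0,0],[0,0,0],[0,0,0],[0,0,0],[0,0,0],[0,0,0],[0,0,0],[0,0,0],[0,0,0],[0,0,0]], dp=[[0,0,0.02],[0,0,0.02],[0,0,0],[0,0,0],[0,0,0],[0,0,0],[0,0,0],[0,0,0],[0,0,0],[0,0,0]], fingers=[0,0,0,0,0,0,0,0,0,0], grip_force=20)

```text
t: 21.75
position: [0.581, -0.0786, 0.23]
ee_rot: [0.772, 0.636, 0.0, 0.0]
wrist_force: [-2.1, 0.7, 6.3]
width: 0.0089
grasp_force: 29.9
```

move_arm(twist=[[0,0,0],[0,0,0],[0,0,0],[0,0,0],[0,0,0],[0,0,0],[0,0,0],[0,0,0],[0,0,0],[0,0,0]], dp=[[0,0,0],[0,0,0],[0,0,0],[0,0,0],[0,0,0],[0,0,0],[0,0,0],[0,0,0],[0,0,0],[0,0,0]], fingers=[0.1,0.13,0.16,0.2,0.25,0.3,0.35,0.4,0.4,0.4])

```text
t: 23.0
position: [0.5809, -0.0786, 0.2293]
ee_rot: [0.772, 0.636, 0.0, 0.0]
wrist_force: [0.0, -1.0, 0.0]
width: 0.034
grasp_force: 0.0
```

Run:
```python
from h import *
im,de=shot("side","g"); t,dt=shot("top","g")
o=np.zeros((576,800,3),np.uint8)
for i,(u0,v0),x in((im,(205,110),0),(t,(265,120),400)):
    o[:,x:x+400]=cv2.resize(i[v0:v0+144,u0:u0+100],(400,576),interpolation=cv2.INTER_CUBIC)
cv2.imwrite("pics/g2.png",o[:,:,::-1])
```

```text
(no output)
```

View pics/g2.png

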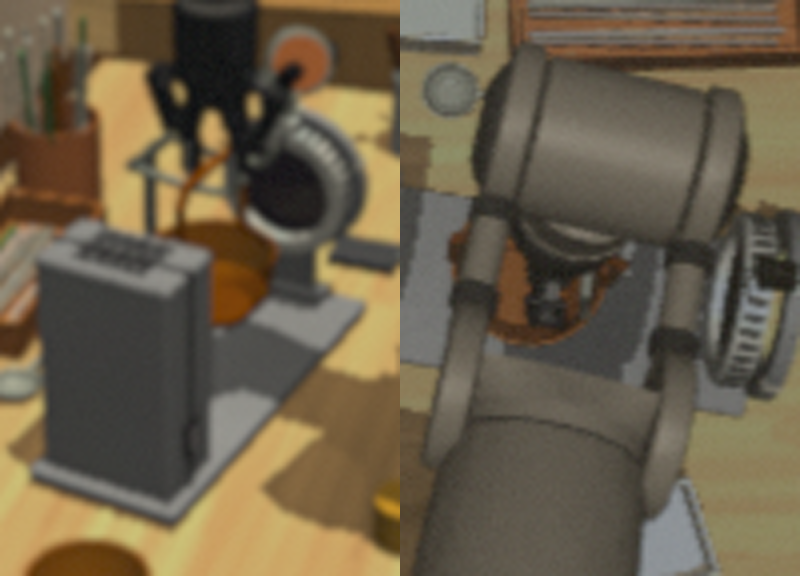

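The side crop shows the basket hanging level from the prongs, its bar at (205,165), with the fingers open clear of it. Now straight up.

move_arm(twist=[[0,0,0],[0,0,0],[0,0,0],[0,0,0],[0,0,0],[0,0,0],[0,0,0],[0,0,0],[0,0,0],[0,0,0]], dp=[[0,0,0.15],[0,0,0.3],[0,0,0.4],[0,0,0.5],[0,0,0.7],[0,0,0.8],[0,0,0.8],[0,0,0.8],[0,0,0.6],[0,0,0.3]], fingers=[0.4,0.4,0.4,0.4,0.4,0.4,0.4,0.4,0.4,0.4])

```text
t: 24.35
position: [0.5811, -0.0786, 0.3647]
ee_rot: [0.772, 0.636, 0.001, 0.001]
wrist_force: [0.3, 0.4, 0.9]
width: 0.0341
grasp_force: 0.0
```

move_arm(twist=[[0,0,0],[0,0,0],[0,0,0],[0,0,0],[0,0,0],[0,0,0],[0,0,0],[0,0,0],[0,0,0],[0,0,0]], dp=[[-0.8,0,0],[-0.8,0,0],[-0.8,0,0],[-0.8,0,0],[-0.8,0,0],[-0.8,0,0],[-0.8,0,0],[-0.6,0,0],[0,0,0],[0,0,0]], fingers=[0.4,0.4,0.4,0.4,0.4,0.4,0.4,0.4,0.4,0.4])

```text
t: 25.6
position: [0.4263, -0.0787, 0.3631]
ee_rot: [0.772, 0.636, 0.0, 0.0]
wrist_force: [-0.4, 0.5, 0.4]
width: 0.034
grasp_force: 0.0
```

Run:
```python
from h import *
im,de=shot("side","i"); t,dt=shot("top","i"); im2,_=shot("side","j")
o=np.zeros((576,800,3),np.uint8)
for i,(u0,v0),x in((im,(205,110),0),(t,(275,120),400)):
    o[:,x:x+400]=cv2.resize(i[v0:v0+144,u0:u0+100],(400,576),interpolation=cv2.INTER_CUBIC)
cv2.imwrite("pics/i2.png",o[:,:,::-1])
P=cloud("top",dt); m=(P[...,2]>.225)&(P[...,2]<.3)&(abs(P[...,0]-.554)<.03)&(abs(P[...,1]+.236)<.02); m2=m&(P[...,2]>.265)
print("knob",m2.sum(),P[m2].mean(0),P[m2].max(0))
```

```text
knob 78 [ 0.55331046 -0.23514693  0.27826643] [ 0.56658188 -0.2226684   0.28511971]
```

View pics/i2.png

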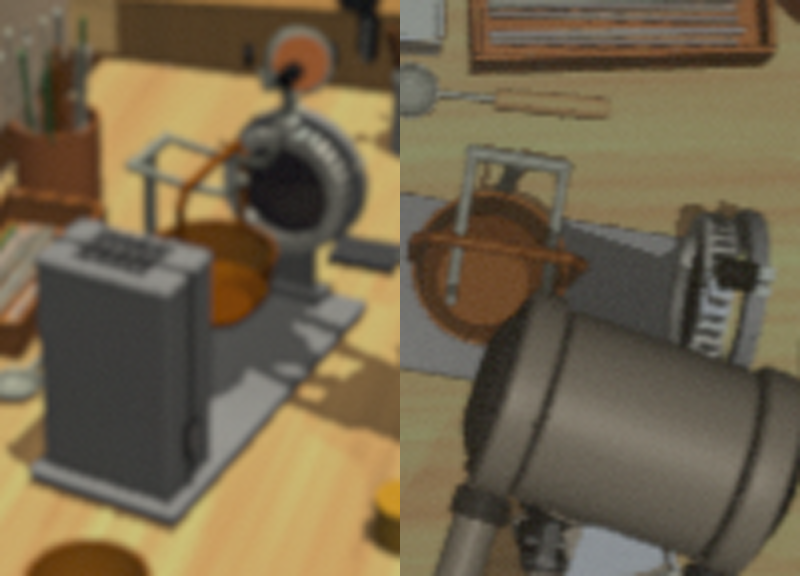

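The basket hangs with its bar over both prongs, (415,240)-(580,265) in the top crop, and the collar knob is still at the mark (740,272). I'll let it settle, check that it is still, and hand in.

move_arm(twist=[[0,0,0],[0,0,0],[0,0,0],[0,0,0],[0,0,0],[0,0,0],[0,0,0],[0,0,0],[0,0,0],[0,0,0]], dp=[[0,0,0],[0,0,0],[0,0,0],[0,0,0],[0,0,0],[0,0,0],[0,0,0],[0,0,0],[0,0,0],[0,0,0]], fingers=[0.4,0.4,0.4,0.4,0.4,0.4,0.4,0.4,0.4,0.4])

```text
t: 27.0
position: [0.4259, -0.0786, 0.3631]
ee_rot: [0.772, 0.636, 0.0, 0.0]
wrist_force: [0.1, 0.9, -1.1]
width: 0.0342
grasp_force: 0.0
```

Run:
```python
from h import *
a=np.load("i_side.npz")["im"]; P=[]
for im in [a]+[shot("side",f"k{i}")[0] for i in range(3)]:
    c=im[140:195,245:280]; h=cv2.cvtColor(c,cv2.COLOR_RGB2HSV); m=(h[...,0]<16)&(h[...,1]>150); v,u=np.nonzero(m); P.append((u.mean(),v.mean(),len(u)))
P=np.array(P); print(P.round(2))
if np.ptp(P[1:,:2],axis=0).max()<.4: print(ticket.sign_off())
```

```text
[[ 17.14  34.17 302.  ]
 [ 17.25  34.35 297.  ]
 [ 17.06  34.27 288.  ]
 [ 17.15  34.   290.  ]]
the job is handed in; nothing more can be done
None
```

The collar is locked with its lever upright against the stop, the amber basket hangs level and still on both prongs with the gripper clear, and the job was handed in at about 27 s; I saw nothing else on the bench disturbed.

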